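# Find the tired spring mount of the stone lap and push its tag down

## Task

The pan is off the vibrating lap and one of the three spring mounts under it has gone tired. With the fingertips, press each of the three rubber pads a few millimetres down, one at a time and letting it come up again, to find the softest; then push the inspection tag on the same foot plate as that pad fully down in its holder and take the hand away. Leave the other two tags up, and do not lift or shift the loose things around.

Things in the scene. Friction and masses are not known exactly. Their poses are not given: they have to be found in the camera images.
- lap_base: Fixed base of a vibrating stone lap, pan off: cream round housing 360 mm across, deck 75 mm above the bench. Origin: centre of its underside, z up. Three like spring mounts, axes in base x, y (mm): far (100, 0), left (-50, 87), right (-50, -87); the worn_spring is inside any one of them, unseen. In the middle: a motor cover 20 mm high and a stud, top 37 mm above the deck.
- pad_left_top (a point): Centre of the top face of the round rubber pad on the left spring mount: black, 40 mm across, on a steel cap 42 mm across over a coil spring; 139 mm above the bench when up. The pad goes straight down and the point moves with it. z up, x and y parallel to the base's.
- pad_left (a joint): How far this pad is pressed down, m: 0 up (it springs back by itself) to 0.012 at its stop. Force is stiffness x (travel + 2 mm); the three stiffnesses lie between 0.3 and 1.1 N per mm, and the softest pad needs less than half the force of either other.
- tag_left_top (a point): Centre of the flat top lip (18 mm along x, 28 mm along y, 4 mm thick) of the left mount's own aluminium inspection tag, an upright plate in a steel holder on the same foot plate, 60 mm from the pad's axis along the base's +y. 128 mm above the bench when up, 110 mm when fully down; the point moves with the tag. z up, x and y as the base's.
- tag_left (a joint): How far this tag is pushed down, m: 0 up (as at the start) to 0.018 fully down, where the lip sits on the holder. It slides stiffly (about 3 N) and stays where it is left.
- pad_right_top (a point): Centre of the top face of the round rubber pad on the right spring mount: black, 40 mm across, on a steel cap 42 mm across over a coil spring; 139 mm above the bench when up. The pad goes straight down and the point moves with it. z up, x and y parallel to the base's.
- pad_right (a joint): How far this pad is pressed down, m: 0 up (it springs back by itself) to 0.012 at its stop. Force is stiffness x (travel + 2 mm); the three stiffnesses lie between 0.3 and 1.1 N per mm, and the softest pad needs less than half the force of either other.
- tag_right_top (a point): Centre of the flat top lip (18 mm along x, 28 mm along y, 4 mm thick) of the right mount's own aluminium inspection tag, an upright plate in a steel holder on the same foot plate, 60 mm from the pad's axis along the base's +y. 128 mm above the bench when up, 110 mm when fully down; the point moves with the tag. z up, x and y as the base's.
- tag_right (a joint): How far this tag is pushed down, m: 0 up (as at the start) to 0.018 fully down, where the lip sits on the holder. It slides stiffly (about 3 N) and stays where it is left.
- pad_far_top (a point): Centre of the top face of the round rubber pad on the far spring mount: black, 40 mm across, on a steel cap 42 mm across over a coil spring; 139 mm above the bench when up. The pad goes straight down and the point moves with it. z up, x and y parallel to the base's.
- pad_far (a joint): How far this pad is pressed down, m: 0 up (it springs back by itself) to 0.012 at its stop. Force is stiffness x (travel + 2 mm); the three stiffnesses lie between 0.3 and 1.1 N per mm, and the softest pad needs less than half the force of either other.
- tag_far_top (a point): Centre of the flat top lip (18 mm along x, 28 mm along y, 4 mm thick) of the far mount's own aluminium inspection tag, an upright plate in a steel holder on the same foot plate, 60 mm from the pad's axis along the base's +y. 128 mm above the bench when up, 110 mm when fully down; the point moves with the tag. z up, x and y as the base's.
- tag_far (a joint): How far this tag is pushed down, m: 0 up (as at the start) to 0.018 fully down, where the lip sits on the holder. It slides stiffly (about 3 N) and stays where it is left.
- nut_center (a point): Bystander: centre of the steel wing nut of the pan, 68 mm across the wings, 30 mm high, standing loose on the lap's deck.
- bangle_center (a point): Bystander: centre of a grey-green stone bangle lying on the bench, 76 mm outside, 56 mm inside, 11 mm high.
- jar_center (a point): Bystander: centre of an amber jar of polish with a white cap, 60 mm across, 75 mm high, on the bench.
- slab_center (a point): Bystander: centre of a dark stone slab, 95 x 60 x 12 mm, lying on the bench.

How it is judged:
By the outcome, as a careful person would: the job done as asked, in the order asked, and still so for the second after the job is handed in, with the robot touching nothing.
It also fails if it takes over 42 s, if anything falls off the work surface, if the arm or the gripper's body presses on something with over 40 N, if the wrist force passes 120 N, or if a joint passes its speed limit or range.

## Robot

A 6-joint arm with a two-finger parallel gripper is mounted at the origin on the work surface. World frame = base frame: x ahead of the robot, y to its left, z up, the work surface at z = 0. Lengths are in m, angles in rad, forces in N, time in s.
With the tool pointing down it reaches from about 0.275 to 0.725 m from the base axis. Payload 15.9 kg.
Tool frame: the origin (TCP) lies on the centre line of the jaws, within the pads' length; the fingertips stand 19 mm ahead of it and the grasp point (between the pads) is the TCP; z points along the fingers, y is the direction in which the jaws open and shut (so a half turn about z gives the same grasp; the last joint's range is limited). The gripper opens to 85 mm and grips with 20 to 120 N. Pads are 22 mm wide; open, the fingers measure 114 mm over their backs; the gripper's body (76 mm by 85 mm) begins 54 mm behind the grasp point. The pads swing forward as they close: fully open they stand 13 mm farther back than shut.
Start: joints at [-1.103, 0.213, -0.034, 1.323, 0, 1.571], TCP at [0.225, -0.446, 0.25] pointing down, gripper open.
Joint ranges: [-2.98, 2.98], [-0.74, 1.72], [-1.14, 1.35], [-2.1, 2.04], [-1.57, 1.44], [-3.14, 3.14]. Speed limits (rad/s): [1.89, 1.89, 2.39, 2.57, 3.14, 3.14].

## Interface

Orientations are given as [roll, pitch, yaw] about the fixed x, y, z axes, in that order (R = Rz(yaw) Ry(pitch) Rx(roll)).
In Python, from cell import env gives the robot as it stands.
- The arm moves only by the tool play_rows, never from a script. Its argument "commands" is a list of rows, each a list of 3 entries, a list of its own where there are three numbers: the shift along the tool's x, y, z in units of 25 mm (1.0 is 25 mm), then the turn about the tool's z in units of 5 degrees (1.0 is 5 degrees), then the opening in per cent of the stroke, from 0 (shut) to 100 (fully open). A call has 1 to 10 rows; each row shifts and turns the commanded pose from where the row before left it, along the tool's axes as they then stand; what a row does not reach is not made up. A row lasts 1/8 s, in which the tool goes at most 62.5 mm and 10.7 degrees, less where a joint would pass 70% of its speed; a pose out of reach is approached as far as the arm can. A call is refused whole if a number of a shift passes 1 or a number of a turn 1, either way. A call with a gripper value outside its range is refused whole. The fingers move at their own pace and stop on an object; "grip_force" is the grip in N (left out, the last holds). Time passes only in rows, so rows that do not move let the fingers close. It gives the time, the measured TCP pose, the force and the opening at its end, in the units of the state.
- env.read_state(): the state, without advancing time (a new reading comes with each control period).
- env.get_image(name): name is "scene" or "top"; returns the picture (400x640x3 uint8, red, green, blue); there is no depth.
- env.camera_model(name): a dict with "fx", "fy", "cx", "cy" (pixels), "origin" and "orientation" of the camera in the world. Camera axes: x right, y down, z forward; pixel columns grow to the right and rows downward; lengths in m; the calibration is good to about 2 mm. A picture is of the moment at which its call begins. camera_model takes no time and is no camera call.
- env.close_job(): hands the job in, once; it reports no verdict.
The state is a dict: "time": time; "joint_pos": joint angles; "joint_vel": joint speeds; "effort": joint torques, N m; "tool_pos": TCP position; "eef_rot": TCP orientation; "force": force on the tool from outside, world axes, zero at the start; "ft_torque": the same for the moment, N m; "gripper_width": opening from 0.0 (shut) to 1.0 (fully open).
Only numpy, scipy, OpenCV 4.12 (cv2) and the standard library are available. Lean on these libraries where they do the work, as an engineer would, in place of code of your own. Each camera call takes 0.05 s, during which the arm holds its last target. There are 200 camera calls.

## Working session

There is one attempt and no reset: what is moved stays moved. The work goes in short steps, Python scripts to look and compute and a tool call to move; the robot and the scene stay as the last step left them, time stands still between calls to the robot, and variables do not carry over. Pictures are saved under pics/ and viewed, about 8 in all and at most 12, crops included, and the job is handed in when it is done.

Besides the shell and the picture viewer there is one more tool, called as name(argument=value, ...) on one line, values as JSON. play_rows: Moves the arm, as the interface text tells. Its arguments: {"type":"object","properties":{"commands":{"type":"array","items":{"type":"array"}},"grip_force":{"type":"number"}},"required":["commands"]}

```bash
mkdir -p pics; python3 - <<'E'
from cell import env
import cv2
for n in("scene","top"):
    cv2.imwrite(f"pics/{n}0.png",env.get_image(n)[:,:,::-1]); print(env.camera_model(n))
print(env.read_state())
E
```

```text
{'fx': 415.1681319580394, 'fy': 415.1681319580394, 'cx': 320.1927745542897, 'cy': 205.02505387939357, 'origin': array([ 1.08655964, -0.39607581,  0.84303754]), 'orientation': array([-2.41471479, -0.00348803,  0.8702397 ])}
{'fx': 463.94209608693313, 'fy': 463.94209608693313, 'cx': 313.51332116324704, 'cy': 203.16898266310264, 'origin': array([0.38319939, 0.03705296, 1.26341201]), 'orientation': array([-2.9856344 ,  0.00531357, -1.60045056])}
{'time': 0.1, 'joint_pos': array([-1.10296593e+00,  2.13296624e-01, -3.49656702e-02,  1.32349704e+00,
        3.69301833e-05,  1.57079364e+00]), 'joint_vel': array([-0.00071137, -0.00166616,  0.0018365 ,  0.00070785,  0.00054979,
       -0.00209942]), 'effort': array([-4.20125489e-04, -6.87250972e+01,  4.87801623e+01,  1.23393943e-02,
       -5.89732167e-05,  1.24457910e-05]), 'tool_pos': array([ 0.22536094, -0.44602349,  0.24988297]), 'eef_rot': array([-3.14062964e+00, -3.69327554e-05,  4.67833048e-01]), 'force': array([-0.19363305,  0.39640819, -0.63146422]), 'ft_torque': array([ 0.06218063, -0.00749445, -0.01245166]), 'gripper_width': 0.9936313124463442}
```

View pics/top0.png

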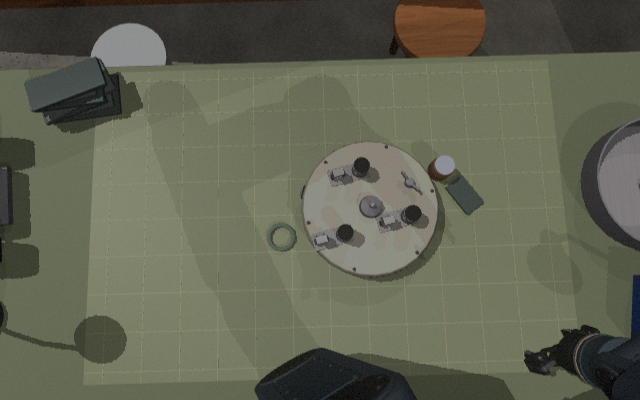

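View pics/scene0.png

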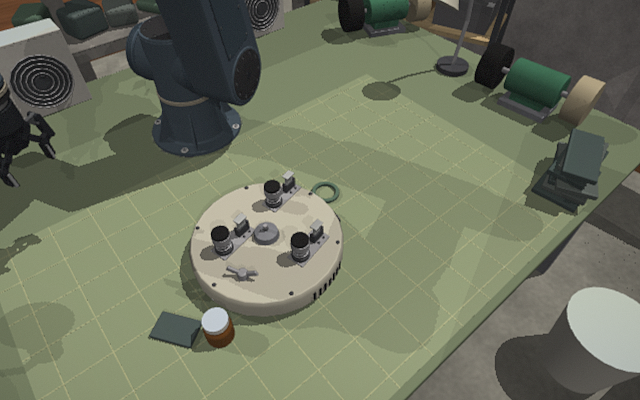

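The top view shows the pads at about (362,166) far, (411,214) right and (345,233) left. Their tags are to the image left, towards world +y. I'll segment them and cast rays onto the known heights.

```bash
cat > h.py <<'E'
import numpy as np, cv2
from cell import env
from scipy.spatial.transform import Rotation as R
def ray(cam,uv,z):
    m=env.camera_model(cam); d=R.from_euler('xyz',m['orientation']).apply([(uv[0]-m['cx'])/m['fx'],(uv[1]-m['cy'])/m['fy'],1])
    return m['origin']+d*(z-m['origin'][2])/d[2]
def proj(cam,P):
    m=env.camera_model(cam); q=R.from_euler('xyz',m['orientation']).inv().apply(np.array(P)-m['origin'])
    return q[...,0]/q[...,2]*m['fx']+m['cx'], q[...,1]/q[...,2]*m['fy']+m['cy']
E
python3 - <<'E'
from h import *
im=cv2.imread('pics/top0.png')
for n,(u,v) in dict(far=(362,166),right=(411,214),left=(345,233)).items():
    s=im[v-18:v+18,u-18:u+18]; m=(s.max(2)<48).astype(np.uint8)
    k,l,st,c=cv2.connectedComponentsWithStats(m); i=1+st[1:,4].argmax(); print(n,c[i]+[u-18,v-18],st[i],ray('top',c[i]+[u-18,v-18],.139).round(4))
c=cv2.resize(im[145:265,290:450],None,fx=5,fy=5,interpolation=cv2.INTER_CUBIC);cv2.imwrite('pics/c1.png',c)
s=cv2.imread('pics/scene0.png');cv2.imwrite('pics/c2.png',cv2.resize(s[165:290,190:350],None,fx=4.8,fy=4.8,interpolation=cv2.INTER_CUBIC))
E
```

```text
far [361.48677249 165.41269841] [ 10  10  15  19 189] [ 0.6514 -0.0841  0.139 ]
right [412.6142132  213.16751269] [ 12  10  16  18 197] [ 0.528  -0.2034  0.139 ]
left [345.10869565 232.05978261] [ 11  10  15  16 184] [ 0.4868 -0.0368  0.139 ]
```

View pics/c1.png

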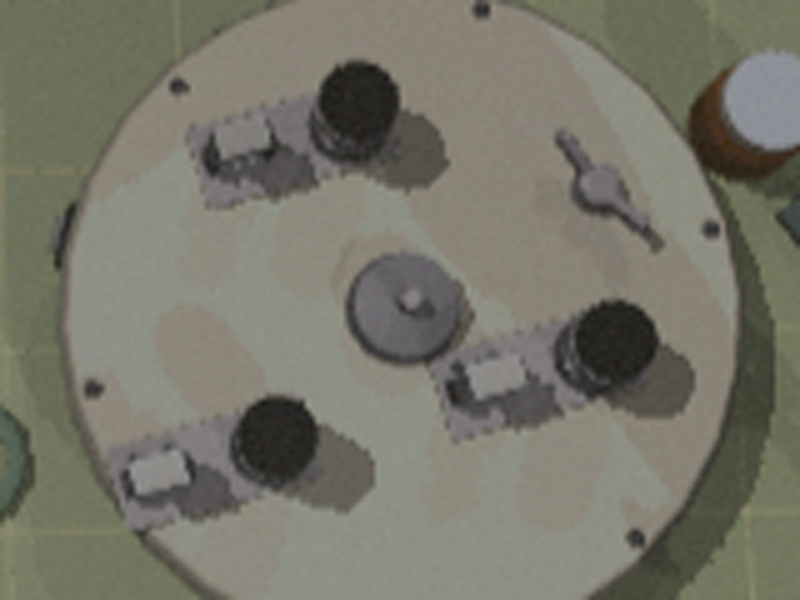

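View pics/c2.png

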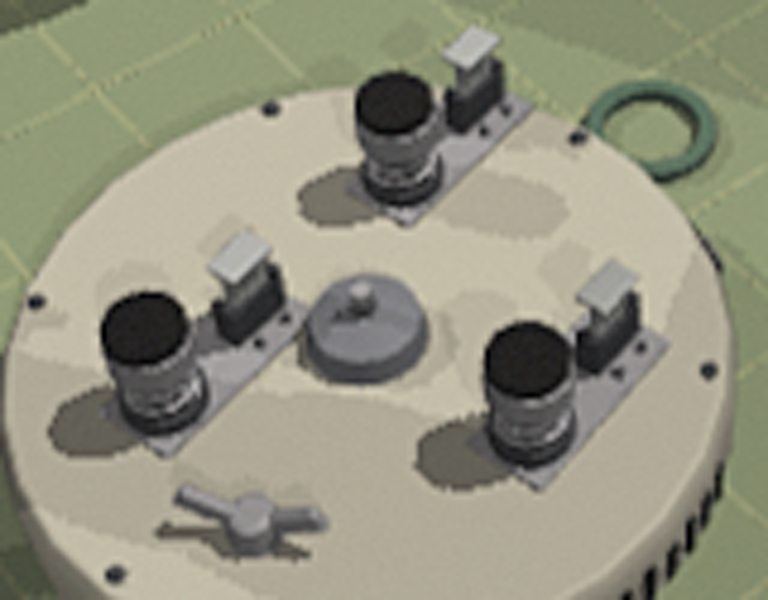

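```bash
cat >> h.py <<'E'
PX=dict(far=(361.5,165.3),right=(412.7,213.2),left=(345.05,232.3))
TX=dict(far=(243,138),right=(496,377),left=(159,472))
B=dict(far=(.1,0),left=(-.05,.087),right=(-.05,-.087))
K=list(B)
P=np.array([ray('top',PX[k],.139)[:2] for k in K]+[ray('top',np.array(TX[k])/5+[290-.4,145-.4],.128)[:2] for k in K])
Q=np.array([B[k] for k in K]+[(B[k][0],B[k][1]+.06) for k in K])
qc,pc=Q.mean(0),P.mean(0); H=(Q-qc).T@(P-pc); yaw=np.arctan2(H[0,1]-H[1,0],H[0,0]+H[1,1])
Rm=np.array([[np.cos(yaw),-np.sin(yaw)],[np.sin(yaw),np.cos(yaw)]]); t=pc-Rm@qc
F=Q@Rm.T+t
E
python3 - <<'E'
from h import *
np.set_printoptions(suppress=True,precision=4)
print(np.degrees(yaw),t);print(F);print((P-F)*1000)
# second view check
C=lambda u,v:(190+(u+.5)/4.8-.5,165+(v+.5)/4.8-.5)
S=[C(528,358),C(395,102),C(146,327),C(609,286),C(472,46),C(241,257)]
print(np.array([ray('scene',s,.139 if i<3 else .128)[:2]-F[i] for i,s in enumerate(S)])*1000)
n=F[0]*0
print('nut',ray('top',(290+600/5,145+188/5),.1))
E
```

```text
13.9442661280605 [ 0.5557 -0.1084]
[[ 0.6528 -0.0843]
 [ 0.4862 -0.036 ]
 [ 0.5282 -0.2049]
 [ 0.6383 -0.0261]
 [ 0.4718  0.0222]
 [ 0.5137 -0.1467]]
[[-1.1232  0.1363]
 [-0.0405 -0.6195]
 [-0.2258  1.2838]
 [ 0.0714 -0.2129]
 [ 0.7452 -1.0753]
 [ 0.5729  0.4877]]
[[ 2.6596 -1.9335]
 [ 3.5123 -2.9927]
 [ 4.3116 -1.1328]
 [ 1.8515 -1.0578]
 [ 1.342  -1.8106]
 [ 2.7757 -0.9275]]
nut [ 0.6119 -0.21    0.1   ]
```

play_rows(commands=[[[0, 0, 0], 0.86, 0], [[0, 0, 0], 0.86, 0], [[0, 0, 0], 0.86, 0], [[0, 0, 0], 0, 0]])

```text
time: 0.6
tool_pos: [0.2254, -0.4461, 0.2501]
eef_rot: [-3.141, 0.0, 0.243]
force: [0.1, -0.0, 0.7]
gripper_width: 0.142
```

```bash
cat >> h.py <<'E'
T=dict(zip(['pf','pl','pr','tf','tl','tr'],F+[.0013,-.0008]))
def go(n):
    s=env.read_state(); y=s['eef_rot'][2]; d=T[n]-s['tool_pos'][:2]; c,k=np.cos(y),np.sin(y)
    print(n,'tool xy units',np.round(np.array([c*d[0]+k*d[1],k*d[0]-c*d[1]])/.025,2),'z',s['tool_pos'][2].round(4),'F',s['force'].round(2),'yaw',y.round(4),'w',s['gripper_width'].round(3),'t',s['time'])
E
python3 -c "
from h import *
go('pr')"
```

```text
Traceback (most recent call last):
  File "h.py", line 22, in go
    print(n,'tool xy units',np.round(np.array([c*d[0]+k*d[1],k*d[0]-c*d[1]])/.025,2),'z',s['tool_pos'][2].round(4),'F',s['force'].round(2),'yaw',y.round(4),'w',s['gripper_width'].round(3),'t',s['time'])
                                                                                                                                                                ^^^^^^^^^^^^^^^^^^^^^^^^
AttributeError: 'float' object has no attribute 'round'
```

```bash
sed -i "s/s\['gripper_width'\].round(3)/s['gripper_width']/" h.py
python3 -c "
from h import *
go('pr')"
```

```text
pr tool xy units [14.12 -6.41] z 0.2501 F [ 0.11 -0.03  0.68] yaw 0.2431 w 0.14192169843080205 t 0.6
```

play_rows(commands=[[[0.94, -0.43, 0], 0, 0], [[0.94, -0.43, 0], 0, 0], [[0.94, -0.43, 0], 0, 0], [[0.94, -0.43, 0], 0, 0], [[0.94, -0.43, 0], 0, 0], [[0.94, -0.43, 0], 0, 0], [[0.94, -0.43, 0], 0, 0], [[0.94, -0.43, 0], 0, 0], [[0.94, -0.43, 0], 0, 0], [[0.94, -0.43, 0], 0, 0]])

```text
time: 1.85
tool_pos: [0.4283, -0.2848, 0.2502]
eef_rot: [-3.141, 0.0, 0.245]
force: [-0.3, -0.0, -0.4]
gripper_width: -0.001
```

play_rows(commands=[[[0.94, -0.43, 0], 0, 0], [[0.94, -0.43, 0], 0, 0], [[0.94, -0.43, 0], 0, 0], [[0.94, -0.43, 0], 0, 0], [[0.94, -0.43, 0], 0, 0], [[0, 0, 0.8], 0, 0], [[0, 0, 0.8], 0, 0], [[0, 0, 0.6], 0, 0], [[0, 0, 0], 0, 0], [[0, 0, 0], 0, 0]])

```text
time: 3.1
tool_pos: [0.5291, -0.2052, 0.196]
eef_rot: [3.141, -0.001, 0.243]
force: [0.1, -0.7, 0.6]
gripper_width: -0.001
```

```bash
python3 - <<'E'
from h import *
go('pr')
a=env.get_image('top');b=env.get_image('scene')
cv2.imwrite('pics/d1.png',np.hstack([cv2.resize(a[150:270,300:460],None,fx=2.5,fy=2.5),cv2.resize(b[150:270,170:330],None,fx=2.5,fy=2.5)])[:,:,::-1])
E
```

```text
pr tool xy units [0.01 0.02] z 0.196 F [ 0.13 -0.73  0.61] yaw 0.2429 w -0.0012437308579819931 t 3.1
```

View pics/d1.png

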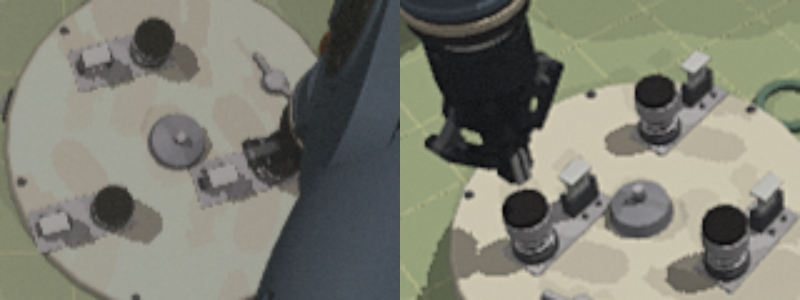

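The closed fingertips are centred over the right pad: top crop about (270,150), scene crop tip at (520,180) above the pad at (527,210). Next I press it in small steps.

```bash
cat >> h.py <<'E'
def f(n=8):
    a=[]
    for _ in range(n): env.get_image('top'); s=env.read_state(); a.append([*s['force'],s['tool_pos'][2]])
    a=np.array(a); print('mean F',a[:,:3].mean(0).round(2),'sd',a[:,2].std().round(2),'z',a[:,3].mean().round(4),'j6',round(s['joint_pos'][5],2),'t',s['time'])
E
python3 -c "
from h import *
f()"
```

```text
mean F [-0.11 -0.06 -0.05] sd 0.3 z 0.1956 j6 2.53 t 3.6
```

play_rows(commands=[[[0, 0, 0.5], 0, 0], [[0, 0, 0.5], 0, 0], [[0, 0, 0.4], 0, 0], [[0, 0, 0.15], 0, 0], [[0, 0, 0], 0, 0]])

```text
time: 4.22
tool_pos: [0.5287, -0.205, 0.1564]
eef_rot: [-3.141, 0.0, 0.243]
force: [-1.8, 0.7, 2.0]
gripper_width: 0.003
```

```bash
python3 -c "
from h import *
f(4)"
```

```text
mean F [-0.86  0.42  2.15] sd 0.29 z 0.1569 j6 2.53 t 4.425
```

play_rows(commands=[[[0, 0, 0.1], 0, 0], [[0, 0, 0.08], 0, 0], [[0, 0, 0], 0, 0]])

```text
time: 4.8
tool_pos: [0.5292, -0.2051, 0.1521]
eef_rot: [3.141, -0.001, 0.243]
force: [0.4, -1.1, 5.3]
gripper_width: 0.0
```

```bash
python3 -c "
from h import *
f(6)"
```

```text
mean F [0.3  0.14 5.06] sd 0.46 z 0.1523 j6 2.53 t 5.1
```

play_rows(commands=[[[0, 0, -0.4], 0, 0], [[0, 0, -0.6], 0, 0], [[0, 0, -0.6], 0, 0], [[0, 0, 0], 0, 0]])

```text
time: 5.6
tool_pos: [0.5296, -0.2054, 0.1937]
eef_rot: [3.14, -0.002, 0.243]
force: [0.0, 0.1, 0.0]
gripper_width: 0.001
```

```bash
python3 -c "
from h import *
f(2);go('pf')"
```

```text
mean F [-0.14 -0.38 -0.44] sd 0.04 z 0.1924 j6 2.53 t 5.7
pf tool xy units [ 6.01 -3.45] z 0.192 F [ 0.06  0.06 -0.4 ] yaw 0.2427 w -0.0001778932012074371 t 5.7
```

play_rows(commands=[[[0.86, -0.49, 0], 0, 0], [[0.86, -0.49, 0], 0, 0], [[0.86, -0.49, 0], 0, 0], [[0.86, -0.49, 0], 0, 0], [[0.86, -0.49, 0], 0, 0], [[0.86, -0.49, 0], 0, 0], [[0.86, -0.49, 0], 0, 0], [[0, 0, 0], 0, 0], [[0, 0, 0], 0, 0]])

```text
time: 6.82
tool_pos: [0.6542, -0.0855, 0.1916]
eef_rot: [-3.141, 0.001, 0.243]
force: [-0.2, -0.5, 0.5]
gripper_width: -0.0
```

```bash
python3 -c "
from h import *
f(2);go('pf')"
```

```text
mean F [ 0.27 -0.49  0.25] sd 0.3 z 0.1919 j6 2.77 t 6.925
pf tool xy units [ 0.01 -0.03] z 0.192 F [ 0.13 -0.56  0.55] yaw 0.2422 w -0.0011806334791804537 t 6.925
```

play_rows(commands=[[[0, 0, 0.6], 0, 0], [[0, 0, 0.6], 0, 0], [[0, 0, 0.2], 0, 0], [[0, 0, 0.2], 0, 0], [[0, 0, 0], 0, 0], [[0, 0, 0], 0, 0]])

```text
time: 7.68
tool_pos: [0.6539, -0.0858, 0.1524]
eef_rot: [3.141, 0.0, 0.242]
force: [-5.4, -0.5, 8.0]
gripper_width: 0.001
```

```bash
python3 -c "
from h import *
f(6)"
```

```text
mean F [-5.77 -0.5   8.66] sd 0.75 z 0.1525 j6 2.77 t 7.975
```

play_rows(commands=[[[0, 0, -0.4], 0, 0], [[0, 0, -0.6], 0, 0], [[0, 0, -0.6], 0, 0], [[0, 0, 0], 0, 0]])

```text
time: 8.48
tool_pos: [0.6552, -0.0857, 0.1937]
eef_rot: [3.141, -0.002, 0.243]
force: [-0.2, -0.3, -0.7]
gripper_width: -0.001
```

```bash
python3 -c "
from h import *
f(2);go('pl')"
```

```text
mean F [ 0.24 -0.29 -0.06] sd 0.46 z 0.1923 j6 2.77 t 8.575
pl tool xy units [-6.01 -3.5 ] z 0.192 F [ 0.49 -0.51  0.4 ] yaw 0.2426 w 0.003046061305800133 t 8.575
```

play_rows(commands=[[[-0.86, -0.5, 0], 0, 0], [[-0.86, -0.5, 0], 0, 0], [[-0.86, -0.5, 0], 0, 0], [[-0.86, -0.5, 0], 0, 0], [[-0.86, -0.5, 0], 0, 0], [[-0.86, -0.5, 0], 0, 0], [[-0.86, -0.5, 0], 0, 0], [[0, 0, 0], 0, 0], [[0, 0, 0], 0, 0]])

```text
time: 9.7
tool_pos: [0.4876, -0.0369, 0.1919]
eef_rot: [3.142, -0.0, 0.243]
force: [-0.2, -0.0, -0.7]
gripper_width: 0.0
```

```bash
python3 -c "
from h import *
f(2);go('pl')"
```

```text
mean F [-0.53  0.23 -0.02] sd 0.57 z 0.1919 j6 2.82 t 9.8
pl tool xy units [-0.01 -0.01] z 0.1918 F [-0.57 -0.14  0.54] yaw 0.2425 w 0.0022128957408727497 t 9.8
```

play_rows(commands=[[[0, 0, 0.6], 0, 0], [[0, 0, 0.6], 0, 0], [[0, 0, 0.2], 0, 0], [[0, 0, 0.2], 0, 0], [[0, 0, 0], 0, 0], [[0, 0, 0], 0, 0]])

```text
time: 10.55
tool_pos: [0.4874, -0.0369, 0.1524]
eef_rot: [3.141, -0.0, 0.243]
force: [-1.2, -0.0, 3.3]
gripper_width: -0.007
```

```bash
python3 - <<'E'
from h import *
f(6); go('pl')
a=env.get_image('top');b=env.get_image('scene')
cv2.imwrite('pics/d2.png',np.hstack([cv2.resize(a[150:270,290:450],None,fx=2.5,fy=2.5),cv2.resize(b[150:270,190:350],None,fx=2.5,fy=2.5)])[:,:,::-1])
E
```

```text
mean F [-1.81  0.39  2.16] sd 0.68 z 0.1523 j6 2.82 t 10.85
pl tool xy units [ 0.01 -0.  ] z 0.1522 F [-1.87  0.36  1.86] yaw 0.2427 w -0.0037202935943940834 t 10.85
```

View pics/d2.png

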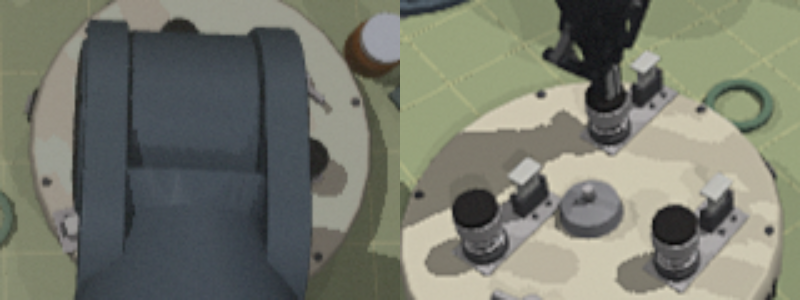

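Mean forces at the same depth (about 6 mm) were left 2.2 N, right 5.1 N and far 8.7 N, so left is softest. In the scene crop the left pad at (607,97) is pressed, and the other pads and all the tags are up. The gripper knuckles stay well above everything. I'll release and go to the left tag.

play_rows(commands=[[[0, 0, -0.4], 0, 0], [[0, 0, -0.6], 0, 0], [[0, 0, -0.6], 0, 0], [[0, 0, 0], 0, 0]])

```text
time: 11.45
tool_pos: [0.4881, -0.0369, 0.1936]
eef_rot: [3.141, -0.002, 0.243]
force: [-0.4, -0.5, -0.2]
gripper_width: -0.001
```

```bash
python3 -c "
from h import *
f(2);go('tl')"
```

```text
mean F [-0.54 -0.28 -0.19] sd 0.24 z 0.1924 j6 2.82 t 11.55
tl tool xy units [ 0.01 -2.4 ] z 0.1921 F [-1.12 -0.05 -0.44] yaw 0.2426 w 0.000693970299553645 t 11.55
```

play_rows(commands=[[[0, -0.8, 0], 0, 0], [[0, -0.8, 0], 0, 0], [[0, -0.8, 0], 0, 0], [[0, 0, 0.6], 0, 0], [[0, 0, 0.6], 0, 0], [[0, 0, 0.4], 0, 0], [[0, 0, 0], 0, 0], [[0, 0, 0], 0, 0]])

```text
time: 12.55
tool_pos: [0.4731, 0.0211, 0.1523]
eef_rot: [3.142, -0.0, 0.242]
force: [-0.9, -0.2, 0.2]
gripper_width: 0.0
```

```bash
python3 - <<'E'
from h import *
f(2); go('tl')
b=env.get_image('scene')
cv2.imwrite('pics/d3.png',cv2.resize(b[130:250,200:360],None,fx=4,fy=4)[:,:,::-1])
E
```

```text
mean F [ 0.26  0.25 -0.24] sd 0.8 z 0.1524 j6 2.94 t 12.65
tl tool xy units [-0.   -0.01] z 0.1525 F [-0.16  0.66 -1.03] yaw 0.2425 w -0.0013114967423417106 t 12.65
```

View pics/d3.png

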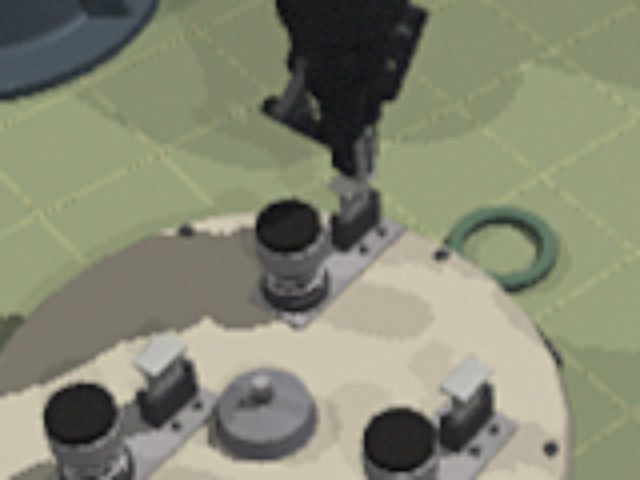

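The fingertips sit over the left tag's lip at crop (350,180). The left pad has come back up and the other tags are up. Now I push the tag down.

play_rows(commands=[[[0, 0, 0.2], 0, 0], [[0, 0, 0.2], 0, 0], [[0, 0, 0.2], 0, 0], [[0, 0, 0.2], 0, 0], [[0, 0, 0.1], 0, 0], [[0, 0, 0], 0, 0]])

```text
time: 13.45
tool_pos: [0.4724, 0.0214, 0.1292]
eef_rot: [-3.141, 0.001, 0.243]
force: [-0.1, 0.9, 0.4]
gripper_width: 0.0
```

play_rows(commands=[[[0, 0, 0.05], 0, 0], [[0, 0, 0], 0, 0]])

```text
time: 13.7
tool_pos: [0.4725, 0.0214, 0.1289]
eef_rot: [-3.142, 0.0, 0.243]
force: [-6.5, 0.5, 15.4]
gripper_width: -0.004
```

```bash
python3 -c "
from h import *
f(4);go('tl')"
```

```text
mean F [-6.29 -0.35 15.37] sd 0.47 z 0.1289 j6 2.94 t 13.9
tl tool xy units [0.02 0.  ] z 0.1289 F [-6.77 -0.49 15.77] yaw 0.2427 w -0.0029158808418689223 t 13.9
```

At TCP z 0.1289 the force is 15 N against about 3 N of sliding friction, so the tag is on its stop. I'll retreat up and back, then check.

play_rows(commands=[[[0, 0, -0.4], 0, 0], [[0, 0, -0.8], 0, 0], [[0, 0, -1], 0, 0], [[0, 0, -1], 0, 0], [[0, 0, -1], 0, 0], [[0, -1, -0.5], 0, 0], [[0, -1, 0], 0, 0], [[0, -1, 0], 0, 0], [[0, -1, 0], 0, 0], [[0, -1, 0], 0, 0]])

```text
time: 15.15
tool_pos: [0.4469, 0.1265, 0.2461]
eef_rot: [-3.126, 0.0, 0.267]
force: [-0.4, -0.9, 0.1]
gripper_width: -0.003
```

play_rows(commands=[[[0, -1, 0], 0, 0], [[0, -1, 0], 0, 0], [[0, -1, 0], 0, 0], [[0, 0, 0], 0, 0], [[0, 0, 0], 0, 0]])

```text
time: 15.78
tool_pos: [0.4383, 0.1586, 0.2478]
eef_rot: [-3.094, 0.0, 0.318]
force: [-0.2, 0.2, 0.3]
gripper_width: -0.001
```

```bash
python3 - <<'E'
from h import *
f(2)
a=env.get_image('top');b=env.get_image('scene')
cv2.imwrite('pics/e.png',np.vstack([cv2.resize(a[130:270,260:490],None,fx=2,fy=2),cv2.resize(b[160:350,140:370],None,fx=2,fy=1.6)])[:,:,::-1])
E
```

```text
mean F [ 0.38  0.17 -0.15] sd 0.32 z 0.2478 j6 3.14 t 15.875
```

View pics/e.png

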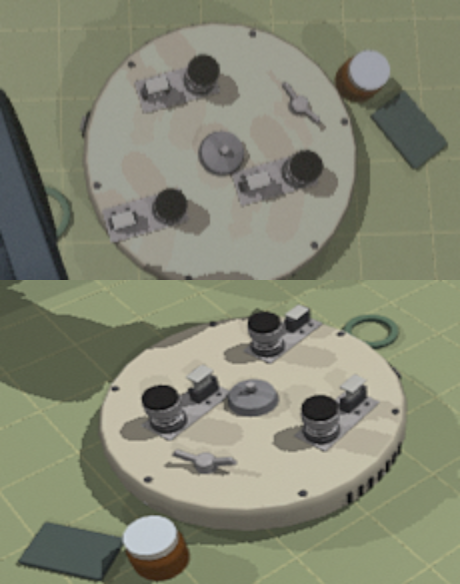

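The left tag's lip now sits on its holder at (298,315), the other two are up at (202,378) and (352,388), and the loose things haven't moved. Joint 6 is resting at its limit, so I'll ease it back before handing in.

play_rows(commands=[[[0, 0, 0], -1, 0], [[0, 0, 0], -1, 0], [[0, 0, 0], -1, 0], [[0, 0, 0], -1, 0], [[0, 0, 0], 0, 0]])

```text
time: 16.6
tool_pos: [0.4383, 0.1586, 0.2478]
eef_rot: [-3.096, -0.016, 0.666]
force: [1.0, -0.0, 0.5]
gripper_width: -0.003
```

```bash
python3 - <<'E'
from h import *
s=env.read_state(); print(s['joint_pos'],s['tool_pos'],s['force'],s['time']); print(env.close_job())
E
```

```text
[ 0.31672008  0.14369838 -0.12573944  1.30176489  0.04800549  2.7920092 ] [0.43830936 0.15863524 0.24782443] [ 0.95149577 -0.04965744  0.54089271] 16.6
the job is handed in; nothing more can be done
None
```

The left pad is the softest, so I pushed the left inspection tag fully down, took the hand away and handed the job in at 16.6 s.

- **Pads:** I pressed each pad about 6 mm, one at a time, and let it come up again. Mean forces were right 5.1 N, far 8.7 N and left 2.2 N.
- **Tag:** The tag met a hard stop at 15 N, at the expected height (lip about 110 mm above the bench).
- **Last pictures:** The left tag's lip sits on its holder, the other two tags are up, all three pads are up, and the wing nut, jar and slab look unmoved. The bangle is partly hidden by the arm in the top view but looks in place in the scene view.
- **One departure:** While backing away, joint 6 reached its range limit (3.14 rad), so the retreat stopped short and the tool tilted slightly. The arm was clear of everything by then, and I turned the joint back to 2.79 rad before handing in. I can't tell from the rounded reading whether it went past the limit.

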